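Rack the turned and square feet in rows

TASK

Put the three loose furniture feet from the bench onto the low board of the bench shelf, under the ledge, each in the row its own kind (round or square) has already begun there: upright with the tenon up, side by side along the shelf and in line with the foot already standing, gaps between neighbours under 4 cm, and the square foot's faces parallel to the shelf's edges. Tip no foot over, and leave the two feet already on the shelf and the other things on the bench where they are.

Things in the scene. Friction and masses are not known exactly. Their poses are not given: they have to be found in the camera images.
- shelf: fixed wooden bench shelf, 540 mm long (its y), 110 mm deep (its x: -55 open front on the robot's side, +55 back). Origin: underside centre, on the bench; x points away from the robot. Top of the low board is at z = 20 mm. The rows stand along y on the line x = 0. End cheeks 45 mm high at |y| over 255 mm.
- shelf_ledge (a point): middle of the ledge's lower front edge, at shelf x = -10, z = 250 mm: the ledge roofs the whole length from x = -10 to +60, is 15 mm thick, has jars to 51 mm tall on it, and stands on rear end posts (x 25 to 55, |y| over 255 mm). It forces the tool to lean in from the front, about 30 to 45 degrees from vertical.
- shelf_batten (a point): middle of the top of the dividing batten at shelf x = 0, y = 0, z = 34 mm: 10 mm wide, 14 mm high, it parts the board into two bays. A like batten along the back fills x = 45 to 55.
- round_a: loose turned wooden bun foot: round body 52 mm diameter at the belly, 42 mm at its base, 55 mm high, with a round tenon 18 mm diameter and 42 mm long standing up from its top centre (97 mm in all). Origin: centre of its underside, z up along the tenon.
- round_b: loose turned wooden bun foot: round body 52 mm diameter at the belly, 42 mm at its base, 55 mm high, with a round tenon 18 mm diameter and 42 mm long standing up from its top centre (97 mm in all). Origin: centre of its underside, z up along the tenon. Same as round_a.
- square_a: loose block foot of the same wood: square body 50 x 50 mm (lowest 14 mm set in to 44 x 44), 55 mm high, the same round tenon 18 mm diameter, 42 mm long on top (97 mm in all). Origin: centre of its underside, z up along the tenon. x and y square to its side faces.
- round_set: round bun foot of the same shape as round_a, already standing on the shelf's row line near the outer end of one bay; it begins the row of round feet, which runs from it toward the middle batten (in either bay).
- square_set: square foot of the same shape as square_a, already standing on the row line near the outer end of the other bay; it begins the row of square feet.
- glue: bystander: white glue bottle, 56 mm diameter, 150 mm high, standing; origin at its underside centre.
- tin: bystander: steel can, 74 mm diameter, 90 mm high, standing; origin at its underside centre.
- chisel: bystander: wooden-handled hand tool about 200 mm long lying on the bench to the left; origin under its middle, x along it.
Mind the look-alikes: they are no part of the job. Leave any orange look-alike of the square_a alone.

How it is judged:
At the end, for the whole second after the job is handed in: All five feet at rest on the low board, upright within 6 degrees, within 12 mm of the row line (shelf x = 0); square feet within 92 mm centre to centre, the loose one's faces within 8 degrees of the shelf's edges; round feet one after another from round_set, neighbours within 92 mm (x of round_a in the frame of shelf between -0.012 and 0.012 m and z of round_a in the frame of shelf between 0.015 and 0.025 m and angle between each of round_a, round_b, square_a, round_set, square_set's own z axis and vertical below 0.1 rad and linear speed of each of round_a, round_b, square_a, round_set, square_set below 0.02 m/s and x of round_b in the frame of shelf between -0.012 and 0.012 m and z of round_b in the frame of shelf between 0.015 and 0.025 m and x of square_a in the frame of shelf between -0.012 and 0.012 m and z of square_a in the frame of shelf between 0.015 and 0.025 m and x of round_set in the frame of shelf between -0.012 and 0.012 m and z of round_set in the frame of shelf between 0.015 and 0.025 m and x of square_set in the frame of shelf between -0.012 and 0.012 m and z of square_set in the frame of shelf between 0.015 and 0.025 m and horizontal distance between square_a and square_set below 0.092 m and (angle between the x axis of square_a and the x axis of shelf, either way round below 0.14 rad or angle between the x axis of square_a and the y axis of shelf, either way round below 0.14 rad) and ((horizontal distance between round_a and round_set below 0.092 m and horizontal distance between round_b and round_a below 0.092 m) or (horizontal distance between round_b and round_set below 0.092 m and horizontal distance between round_b and round_a below 0.092 m))); the robot touches nothing.
It fails at once if a foot is tipped over (angle between any of round_a, round_b, square_a, round_set, square_set's own z axis and vertical above 0.8 rad).
It fails at once if a foot that already stood on the shelf is displaced by more than 20 mm (distance of any of round_set, square_set from where it was at the start of the episode above 0.02 m).
It fails at once if a bystander (glue bottle, tin, hand tool) is displaced by more than 30 mm (distance of any of glue, tin, chisel from where it was at the start of the episode above 0.03 m).
It also fails if it takes over 69 s, if anything falls off the work surface, if the arm or the gripper's body presses on something with over 40 N, if the wrist force passes 120 N, or if a joint passes its speed limit or range.

ROBOT

A 7-joint arm with a two-finger parallel gripper is mounted at the origin on the work surface. World frame = base frame: x ahead of the robot, y to its left, z up, the work surface at z = 0. Lengths are in m, angles in rad, forces in N, time in s.
With the tool pointing down it reaches from about 0.4 to 0.875 m from the base axis. Payload 6.5 kg.
Tool frame: the origin (TCP) lies at the very end of the fingers, on their centre line; the grasp point (between the pads) lies 19 mm behind it; z points along the fingers, y is the line along which they close (so a half turn about z gives the same grasp; the last joint's range is limited). The gripper opens to 88 mm and grips with 3 to 60 N. Pads are 18 mm wide; open, the fingers measure 123 mm over their backs; the gripper's body (75 mm by 187 mm) begins 45 mm behind the grasp point.
Start: joints at [1.075, 0.536, -0.004, 1.538, 0.003, 1.067, -0.071], TCP at [0.271, -0.591, 0.239] pointing down, gripper open.
Joint ranges: [-2.7, 2.7], [-0.37, 2.16], [-1.27, 1.26], [0.24, 2.4], [-1.31, 4.45], [0.19, 1.91], [-2.76, 2.76]. Speed limits (rad/s): [2.39, 2.39, 3.14, 3.14, 3.14, 3.14, 3.14].

INTERFACE

Orientations are given as a unit quaternion [w, x, y, z].
In Python, from bench import r gives the robot as it stands.
- The arm moves only by the shell command python3 -m inch 'ROWS' [OPENING] [FORCE]. ROWS is JSON, a list of rows, each a list of 4 numbers: the shift along the world's x, y, z in cm, then the turn about the world's z in degrees. In form: [[tx, ty, tz, turn], ...]. A call has 1 to 8 rows; each row is the pose to reach, as a shift and turn from the pose commanded when the call began; what a row does not reach only later rows make up. A row lasts 1/8 s, in which the tool goes at most 62.5 mm and 10.7 degrees, less where a joint would pass 70% of its speed; a pose out of reach is approached as far as the arm can. A call with a gripper value outside its range is refused whole. OPENING is the opening, from 0 (shut) to 1 (fully open), set as the call begins (- or left out, the last holds). The fingers move at their own pace and stop on an object; FORCE is the grip in N (left out, the last holds). Time passes only in rows, so rows that repeat a pose let the fingers close. It gives the time, the measured TCP pose, the force, the opening and the grip force at its end, in the units of the state.
- r.observe(): the state, without advancing time (a new reading comes with each control period).
- r.grab_frame(name): name is "scene" or "top"; returns a dict with "img" (480x640x3 uint8, red, green, blue), "K" (3x3 intrinsics, pixels), "cam_to_world" (4x4, takes a point from camera to world coordinates). Camera axes: x right, y down, z forward; pixel columns grow to the right and rows downward; lengths in m; the calibration is good to about 2 mm. A picture is of the moment at which its call begins. There is no depth.
- r.close_job(): hands the job in; it is judged then, once.
Trained networks look in the newest picture that a camera, given by its name, has taken for a name from the list of things; names that differ only in an ending like _2 or _b are one class to them, and where a whole thing is asked for, a point or a joint stands for the part that bears it (a point fixed in the world has none). Each returns a list of dicts, best first, with "score" (0 to 1); they miss things now and then, are a little off and sometimes report something else, mostly with a low value. They report only what shows in the picture. A call takes as long as a camera call. They do not tell look-alikes from the thing itself.
- r.trace(camera, name): "pixels" (480x640 bool, what is visible of it) and "at" ([column, row] as shares, 0 to 1, of the picture: columns of its width, rows of its height, amid what is visible of it).
- r.place_of(camera, name): "at" ([column, row] as shares, 0 to 1, of the picture: columns of its width, rows of its height: a listed point, or the origin of a listed thing).
The state is a dict: "clock": time; "joint_positions": joint angles; "qvel": joint speeds; "joint_torque": joint torques, N m; "position": TCP position; "tcp_rot": TCP orientation; "force": force on the tool from outside, world axes, zero at the start; "torque": the same for the moment, N m; "width": opening from 0.0 (shut) to 1.0 (fully open); "gripper_force": force on a finger pad.
Only numpy, scipy, OpenCV 4.12 (cv2) and the standard library are available. Lean on these libraries where they do the work, as an engineer would, in place of code of your own. Each camera call takes 0.05 s, during which the arm holds its last target. There are 200 camera calls.

## Working session

There is one attempt and no reset: what is moved stays moved. The work goes in short steps, Python scripts to look and compute and a shell command to move; the robot and the scene stay as the last step left them, time stands still between calls to the robot, and variables do not carry over. Pictures are saved under pics/ and viewed, at most 10 in all, crops included, and the job is handed in when it is done.

```bash
ls; mkdir -p pics
cat > h.py <<'E'
import numpy as np, cv2
from bench import r
def ray(f,at):
    K=f['K'];T=f['cam_to_world'];p=np.array([at[0]*640,at[1]*480,1.])
    return T[:3,3],T[:3,:3]@np.linalg.solve(K,p)
def onz(f,at,z):
    o,d=ray(f,at);return o+d*(z-o[2])/d[2]
def tri(fa,a,fb,b):
    A=[];B=[]
    M=np.zeros((3,3));v=np.zeros(3)
    for f,p in((fa,a),(fb,b)):
        o,d=ray(f,p);d=d/np.linalg.norm(d);P=np.eye(3)-np.outer(d,d);M+=P;v+=P@o
    return np.linalg.solve(M,v)
E
python3 - <<'E'
from h import *
np.set_printoptions(precision=3,suppress=True)
print({k:np.round(v,3) for k,v in r.observe().items()})
for c in('scene','top'):
    f=r.grab_frame(c);cv2.imwrite(f'pics/{c}0.png',f['img'][:,:,::-1]);print(c,f['K'][0,0],f['cam_to_world'])
    for n in 'shelf shelf_ledge shelf_batten round_a square_a round_set square_set glue tin chisel'.split():
        for d in r.place_of(c,n)[:5]:
            z={'shelf_ledge':.25,'shelf_batten':.034,'round_set':.02,'square_set':.02}.get(n,0)
            print(n,round(d['score'],2),np.round(np.array(d['at'])*[640,480]),onz(f,d['at'],z))
E
```

```text
pics
{'clock': np.float64(0.0), 'joint_positions': array([ 1.075,  0.537, -0.004,  1.539,  0.003,  1.067, -0.071]), 'qvel': array([ 0.   , -0.002, -0.001,  0.002,  0.001, -0.   , -0.002]), 'joint_torque': array([ -0.   , -57.099,   0.991, -25.16 ,  -0.056,   0.018,   0.   ]), 'position': array([ 0.271, -0.59 ,  0.238]), 'tcp_rot': array([-0.001,  0.977,  0.213, -0.   ]), 'force': array([ 0.172, -0.724, -0.158]), 'torque': array([0.01 , 0.039, 0.023]), 'gripper_force': np.float64(0.0), 'width': np.float64(1.005)}
scene 601.1420212945216 [[-0.78   0.501 -0.375  1.071]
 [ 0.626  0.618 -0.475  0.681]
 [-0.007 -0.605 -0.796  1.307]
 [ 0.     0.     0.     1.   ]]
shelf 0.69 [285. 296.] [ 0.649 -0.036  0.   ]
shelf_ledge 0.71 [284. 233.] [ 0.63  -0.035  0.25 ]
shelf_batten 0.55 [285. 286.] [ 0.642 -0.042  0.034]
round_a 0.8 [307. 224.] [ 0.459 -0.188  0.   ]
round_a 0.66 [366. 277.] [0.448 0.051 0.   ]
round_a 0.62 [460. 361.] [0.431 0.372 0.   ]
square_a 0.95 [424. 324.] [0.43  0.247 0.   ]
square_a 0.83 [392. 378.] [0.587 0.304 0.   ]
round_set 0.84 [340. 335.] [0.616 0.147 0.02 ]
square
[... 376 characters left out ...]
f_ledge 0.82 [345. 211.] [ 0.629 -0.045  0.25 ]
shelf_batten 0.74 [340. 217.] [ 0.64  -0.035  0.034]
shelf_batten 0.33 [314. 277.] [0.446 0.048 0.034]
round_a 0.7 [383. 270.] [ 0.469 -0.182  0.   ]
round_a 0.46 [310. 278.] [0.442 0.06  0.   ]
square_a 0.76 [250. 282.] [0.429 0.258 0.   ]
square_a 0.55 [234. 235.] [0.583 0.315 0.   ]
round_set 0.73 [176. 265.] [0.481 0.498 0.02 ]
round_set 0.59 [285. 222.] [0.626 0.144 0.02 ]
square_set 0.64 [397. 217.] [ 0.643 -0.224  0.02 ]
glue 0.75 [463. 272.] [ 0.465 -0.447  0.   ]
tin 0.96 [175. 268.] [0.474 0.51  0.   ]
tin 0.39 [339. 220.] [ 0.636 -0.034  0.   ]
chisel 0.83 [215. 279.] [0.439 0.374 0.   ]
chisel 0.66 [460. 271.] [ 0.468 -0.437  0.   ]
```

View pics/scene0.png

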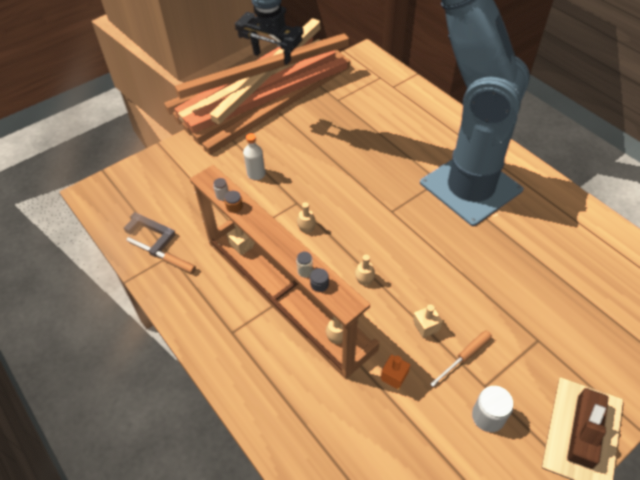

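View pics/top0.png

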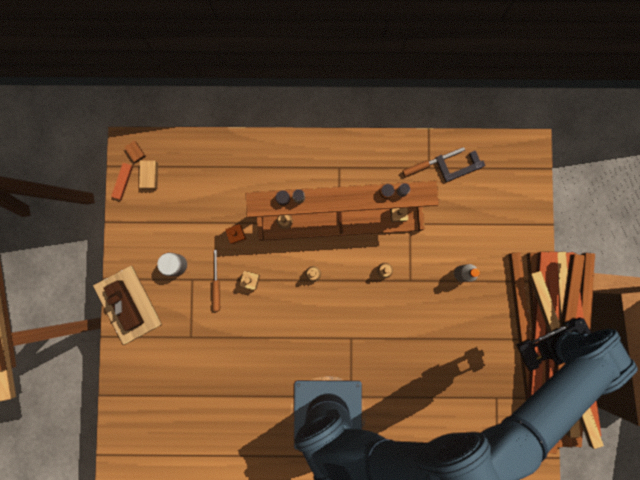

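The scene picture shows round feet at (307,218) and (366,270), a wooden block at (428,320), an orange look-alike at (395,370), the standing round foot at (337,330) and the standing square one at (240,240). The top picture agrees. The moves give only shift and yaw, so I'll test first whether reaching past the arm's limit produces a lasting lean.

```bash
python3 -m inch '[[2.1,-4.5,2,0],[4.2,-9,4,0],[6.3,-13.5,6,0],[8.4,-18,8,0],[10.5,-22.5,10,0],[12.6,-27,10,0],[14.6,-31.8,10,0],[14.6,-31.8,10,0]]'; python3 -m inch '[[0,0,0,0]]'; python3 -c "
from h import *
s=r.observe();print(s['joint_positions'].round(3),s['tcp_rot'].round(3))"
```

```text
clock: 2.1
position: [0.341, -0.8078, 0.3414]
tcp_rot: [-0.028, 0.981, 0.185, 0.049]
force: [-1.2, -0.6, 0.6]
width: 1.0
gripper_force: 0.0
clock: 2.22
position: [0.3399, -0.8087, 0.3418]
tcp_rot: [-0.026, 0.982, 0.184, 0.045]
force: [-0.1, 0.1, -0.4]
width: 1.001
gripper_force: 0.0
[ 1.051  1.159  0.946  0.291 -0.967  1.845  0.067] [-0.026  0.982  0.184  0.045]
```

Run:
```python
from h import *
f=r.grab_frame('scene');im=f['img'][190:400,280:480,::-1]
cv2.imwrite('pics/crop1.png',cv2.resize(im,None,fx=2.85,fy=2.85,interpolation=cv2.INTER_CUBIC))
```

```text
(no output)
```

View pics/crop1.png

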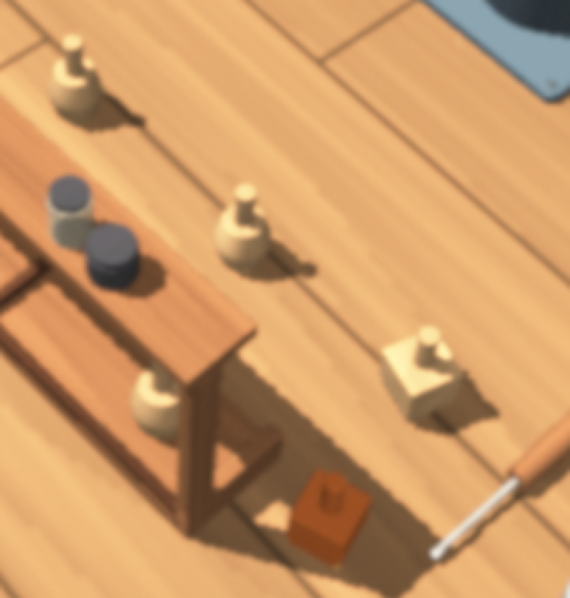

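```bash
python3 -m inch '[[-2,5,0,0],[-4,9,0,0],[-4,9,0,0],[-4,9,0,0]]'; python3 -c "
from h import *
s=r.observe();print(s['joint_positions'].round(3),s['tcp_rot'].round(4))"
```

```text
clock: 2.78
position: [0.3042, -0.7143, 0.341]
tcp_rot: [-0.03, 0.981, 0.187, 0.05]
force: [-0.7, -0.1, -0.6]
width: 0.999
gripper_force: 0.0
[ 0.753  0.924  1.031  0.971 -0.843  1.646  0.343] [-0.0296  0.9806  0.1871  0.0498]
```

```bash
python3 -m inch '[[3,6,0,-10],[6,12,0,-20],[9,18,0,-30],[12,24,0,-40],[15,30,0,-50],[18,36,0,-50],[20,42,0,-50],[20,42,0,-50]]' >/dev/null; python3 -m inch '[[0,0,6,0],[0,0,12,0],[0,0,18,0],[0,0,24,0],[0,0,30,0],[0,0,36,0]]'
cat > st.py <<'E'
from h import *
from scipy.spatial.transform import Rotation as R
s=r.observe();q=s['tcp_rot'];M=R.from_quat([q[1],q[2],q[3],q[0]]).as_matrix()
az=lambda v:round(float(np.degrees(np.arctan2(v[1],v[0]))),1)
z=M[:,2];print('t',round(float(s['clock']),2),'pos',s['position'].round(4),'grasp',(s['position']-.019*z).round(4),'lean',round(float(np.degrees(np.arccos(-z[2]))),1),'leanaz',az(z),'xaz',az(M[:,0]),'yaz',az(M[:,1]),'yz',M[2,1].round(3),'w',round(float(s['width']),3),'f',s['force'].round(1),'j',s['joint_positions'].round(2))
E
python3 st.py
```

```text
clock: 4.53
position: [0.5071, -0.301, 0.6548]
tcp_rot: [-0.003, 0.969, -0.245, 0.044]
force: [0.5, -1.0, -1.7]
width: 1.001
gripper_force: 0.0
t 4.53 pos [ 0.5071 -0.301   0.6548] grasp [ 0.5055 -0.3007  0.6738] lean 5.1 leanaz -10.8 xaz -28.4 yaz -118.3 yz -0.027 w 1.001 f [ 0.5 -1.  -1.7] j [-0.08  0.35  0.92  0.99 -0.34  1.84 -1.38]
```

```bash
python3 -m inch '[[3,-1,6,0],[6,-3,12,0],[10,-6,18,0],[12,-7,24,0],[12,-7,24,0],[12,-7,24,0]]' >/dev/null; python3 st.py;python3 -m inch '[[3,-1,6,0],[6,-3,12,0],[10,-6,18,0],[12,-7,24,0]]' >/dev/null; python3 st.py
```

```text
t 5.28 pos [ 0.5572 -0.3519  0.832 ] grasp [ 0.5481 -0.3508  0.8487] lean 28.8 leanaz -6.7 xaz -39.1 yaz -122.7 yz -0.235 w 0.998 f [-0.7 -1.6  0.7] j [ 0.34  0.43  0.82  0.46 -0.76  1.91 -1.57]
t 5.78 pos [ 0.5971 -0.3524  0.8381] grasp [ 0.5875 -0.3513  0.8545] lean 30.6 leanaz -6.6 xaz -39.9 yaz -122.5 yz -0.25 w 0.999 f [ 0.1 -0.5 -0.9] j [ 0.53  0.5   0.25  0.25 -0.44  1.91 -1.73]
```

```bash
python3 -m inch '[[-2,1,3,10],[-4,2,6,20],[-6,3,10,30],[-8,4,14,40],[-8,4,18,40],[-8,4,18,40]]' >/dev/null; python3 st.py;python3 -m inch '[[-2,1,6,0],[-4,2,12,0],[-4,2,15,0]]' >/dev/null; python3 st.py
```

```text
t 6.53 pos [ 0.5005 -0.2827  0.9703] grasp [ 0.4868 -0.2856  0.9832] lean 47.4 leanaz 11.7 xaz -6.6 yaz -86.9 yz -0.16 w 0.999 f [ 0.2 -1.  -0.9] j [ 0.82  0.35 -0.12  0.24 -0.63  1.91 -1.28]
t 6.9 pos [ 0.4541 -0.2376  1.0161] grasp [ 0.4397 -0.2402  1.0282] lean 50.5 leanaz 10.0 xaz -7.7 yaz -87.4 yz -0.154 w 1.003 f [-0.2  0.9 -0.7] j [ 0.97  0.27 -0.5   0.24 -0.42  1.91 -1.37]
```

```bash
cat > fk.py <<'E'
import numpy as np
from scipy.optimize import least_squares
from scipy.spatial.transform import Rotation as R
def fk(j,p):
    s=p[4:11];o=p[11]
    M=R.from_euler('z',o);T=np.array([0,0,p[0]])
    ax='zyzyzyz'
    for i in range(7):
        M=M*R.from_euler(ax[i],s[i]*j[i])
        if i==2:T=T+M.apply([0,0,p[1]])
        if i==4:T=T+M.apply([0,0,p[2]])
    wr=T.copy()
    T=T+M.apply([0,0,p[3]])
    return T,M*R.from_euler('z',p[12]),wr
E
cat > fit.py <<'E'
from fk import *
import itertools
D=[([1.075,.537,-.004,1.539,.003,1.067,-.071],[.271,-.59,.238],[-.001,.977,.213,0]),
([1.051,1.159,.946,.291,-.967,1.845,.067],[.3399,-.8087,.3418],[-.026,.982,.184,.045]),
([.753,.924,1.031,.971,-.843,1.646,.343],[.3042,-.7143,.341],[-.0296,.9806,.1871,.0498]),
([-.08,.35,.92,.99,-.34,1.84,-1.38],[.5071,-.301,.6548],[-.003,.969,-.245,.044])]
best=None
for sg in itertools.product([1,-1],repeat=4):   # j1,j3,j5,j7 ; j2,j4,j6 = +
    s=[sg[0],1,sg[1],1,sg[2],1,sg[3]]
    for o in np.arange(-3,3.2,1):
      for e in np.arange(-3,3,1.5):
        def res(v):
            p=np.r_[v[:4],s,v[4],v[5]];e=[]
            for j,x,q in D:
                T,M,_=fk(j,p);e+=list((T-x)*3)+list((M.inv()*R.from_quat([q[1],q[2],q[3],q[0]])).as_rotvec())
            return e
        t=least_squares(res,[.38,.45,.45,.3,o,e],max_nfev=30)
        if best is None or t.cost<best[0]:best=(t.cost,s,t.x)
print(best);np.save('p.npy',np.r_[best[2][:4],best[1],best[2][4:]])
E
python3 fit.py
```

```text
(np.float64(0.001071266789746319), [-1, 1, -1, 1, -1, 1, -1], array([ 0.46006236,  0.49730513,  0.45254115,  0.42625612, -0.05775051,
        1.51175119]))
```

```bash
cat > feas.py <<'E'
from fk import *
p=np.load('p.npy')
lo=np.array([-2.7,-.37,-1.27,.24,-1.31,.19,-2.76]);hi=np.array([2.7,2.16,1.26,2.4,4.45,1.91,2.76])
def tool(lean,az):  # z leans toward az, y horizontal; x forward
    return R.from_euler('z',az,degrees=True)*R.from_euler('y',-lean,degrees=True)*R.from_quat([1,0,0,0])
def ik(g,lean,az,n=6,flip=0):
    Rt=tool(lean,az)*R.from_euler('z',180*flip,degrees=True);x=np.array(g)+.019*Rt.apply([0,0,1]);rng=np.random.default_rng(0);b=None
    for k in range(n):
        j0=np.clip([-np.arctan2(x[1],x[0]),.6,0,1.6,0,1,0]+rng.normal(0,.5*(k>0),7),lo+.01,hi-.01)
        f=lambda j:np.r_[(fk(j,p)[0]-x)*5,(fk(j,p)[1].inv()*Rt).as_rotvec()]
        t=least_squares(f,j0,bounds=(lo,hi),max_nfev=60)
        if b is None or t.cost<b[0]-1e-6:b=(t.cost,t.x)
        if b[0]<1e-6:break
    return b
if __name__=='__main__':
    np.set_printoptions(precision=2,suppress=True)
    for nm,g,azs in [('place sq',(.645,-.15,.1),[4]),('place r',(.625,.08,.1),[4]),('pick ra',(.459,-.185,.08),[-22,4,40,-50,-90,-110]),('pick rb',(.446,.053,.08),[4,-60,-90,60,90]),('pick sq',(.43,.25,.08),[30,4,-30,-60,-90,60,90,120])]:
        for az in azs:
            o=[]
            for l in (30,38,45):
                a,b=ik(g,l,az),ik(g,l,az,flip=1);o.append((l,a[0].round(4),b[0].round(4)))
            print(nm,az,o,a[1] if a[0]<b[0] else b[1])
E
python3 feas.py; python3 -c "
from fk import *
p=np.load('p.npy');T,M,w=fk([.97,.27,-.5,.24,-.42,1.91,-1.37],p);print(T,w,M.as_matrix())"
```

```text
place sq 4 [(30, np.float64(0.0), np.float64(0.0)), (38, np.float64(0.0), np.float64(0.0)), (45, np.float64(0.0004), np.float64(0.0))] [ 1.21  1.09 -1.    2.27  2.72  0.55 -0.23]
place r 4 [(30, np.float64(0.006), np.float64(0.0)), (38, np.float64(0.029), np.float64(0.0)), (45, np.float64(0.0628), np.float64(0.0))] [ 0.35  0.84 -0.65  2.39  2.71  0.87 -0.99]
pick ra -22 [(30, np.float64(0.0257), np.float64(0.0083)), (38, np.float64(0.0634), np.float64(0.0307)), (45, np.float64(0.0734), np.float64(0.0618))] [ 0.53  0.55 -0.24  2.4   2.75  0.3  -1.2 ]
pick ra 4 [(30, np.float64(0.0012), np.float64(0.0012)), (38, np.float64(0.023), np.float64(0.0069)), (45, np.float64(0.0119), np.float64(0.0119))] [ 1.75  1.15 -0.97  2.4   2.71  0.21  0.2 ]
pick ra 40 [(30, np.float64(0.0), np.float64(0.0)), (38, np.float64(0.0), np.float64(0.0)), (45, np.float64(0.0), np.float64(0.0))] [ 1.81  1.28 -1.1   2.16  0.7   0.44  2.68]
pick ra -50 [(30, np.float64(0.0007), np.float64(0.0007)), (38, np.float64(0.0051), np.float64(0.0051)), (45, np.float64(0.0088), np.float64(0.0088))] [-0.22  0.76 -0.03  2.4  
[... 2240 characters left out ...]
t64(0.0002)), (38, np.float64(0.0033), np.float64(0.0033)), (45, np.float64(0.022), np.float64(0.006))] [ 0.84  1.15 -0.96  2.4   2.77  0.19  0.2 ]
pick sq 90 [(30, np.float64(0.0), np.float64(0.0)), (38, np.float64(0.0), np.float64(0.0)), (45, np.float64(0.0), np.float64(0.0))] [ 0.97  1.42 -1.22  2.18  1.05  0.54  2.36]
pick sq 120 [(30, np.float64(0.0), np.float64(0.0)), (38, np.float64(0.0), np.float64(0.0016)), (45, np.float64(0.0), np.float64(0.0022))] [ 0.11  0.89 -0.22  1.83 -0.61  0.97  0.95]
[ 0.54687461 -0.22840791  1.06635702] [ 0.22029893 -0.26518741  1.33781581] [[ 0.64235152  0.02000794  0.76614895]
 [-0.07196356 -0.99366803  0.08628499]
 [ 0.7630241  -0.1105601  -0.63684432]]
```

```bash
python3 - <<'E'
import re
s=open('fit.py').read()
s=s.replace("[-.003,.969,-.245,.044])]","[-.003,.969,-.245,.044])]\nE=[([.34,.43,.82,.46,-.76,1.91,-1.57],[.5572,-.3519,.832],28.8,-6.7,-39.1),([.53,.5,.25,.25,-.44,1.91,-1.73],[.5971,-.3524,.8381],30.6,-6.6,-39.9),([.82,.35,-.12,.24,-.63,1.91,-1.28],[.5005,-.2827,.9703],47.4,11.7,-6.6),([.97,.27,-.5,.24,-.42,1.91,-1.37],[.4541,-.2376,1.0161],50.5,10,-7.7)]\nd=np.radians")
s=s.replace("            return e","            for j,x,l,a,xa in E:\n                T,M,_=fk(j,p);z=M.apply([0,0,1]);e+=list((T-x)*3)+list(z-[np.sin(d(l))*np.cos(d(a)),np.sin(d(l))*np.sin(d(a)),-np.cos(d(l))])\n            return e")
s=s.replace("range(-3,3.2,1)","range(-1,1.1,1)")
s=s.replace("print(best)","b=best;p=np.r_[b[2][:4],b[1],b[2][4:]];print(best)\nfor j,x,*_ in D+E:T=fk(j,p)[0];print((T-x).round(3))\n")
open('fit.py','w').write(s)
E
sed -i 's/arange(-3,3.2,1)/[-1,0,1]/' fit.py; time python3 fit.py; python3 st.py
```

```text
t 6.9 pos [ 0.4541 -0.2376  1.0161] grasp [ 0.4397 -0.2402  1.0282] lean 50.5 leanaz 10.0 xaz -7.7 yaz -87.4 yz -0.154 w 1.003 f [-0.2  0.9 -0.7] j [ 0.97  0.27 -0.5   0.24 -0.42  1.91 -1.37]  File "fit.py", line 25
    ;np.save('p.npy',np.r_[best[2][:4],best[1],best[2][4:]])
    ^
SyntaxError: invalid syntax

real	0m0.052s
user	0m0.035s
sys	0m0.016s
```

```bash
sed -i 's/^;np.save/np.save/; s/np.arange(-3,3.2,1)/[-1,0,1]/' fit.py; time python3 fit.py
```

```text
(np.float64(0.00508594256315127), [-1, 1, -1, 1, -1, 1, -1], array([ 0.33368864,  0.49835809,  0.45266435,  0.30304883, -0.04669302,
        1.52276432]))
[0.013 0.005 0.002]
[-0.006 -0.007 -0.006]
[-0.007 -0.002 -0.007]
[ 0.001  0.009 -0.   ]
[-0.005  0.002  0.   ]
[-0.004  0.008  0.005]
[0.003 0.005 0.003]
[0.001 0.003 0.003]
real	1m13.843s
user	1m14.210s
sys	0m0.140s
```

```bash
sed -i "s/(30,38,45)/(25,32,40)/" feas.py; time python3 feas.py | sed 's/np.float64//g'
```

```text
place sq 4 [(25, (0.0), (0.0)), (32, (0.0), (0.0)), (40, (0.0), (0.0))] [ 0.84  0.79 -0.69  2.06  2.64  0.23 -0.52]
place r 4 [(25, (0.0), (0.0)), (32, (0.0039), (0.0)), (40, (0.0238), (0.0))] [ 0.06  0.64 -0.31  2.16  2.64  0.39 -1.09]
pick ra -22 [(25, (0.0057), (0.0)), (32, (0.0239), (0.0)), (40, (0.06), (0.006))] [ 0.65  0.59 -0.36  2.4   2.79  0.46 -1.18]
pick ra 4 [(25, (0.0), (0.0)), (32, (0.0), (0.0)), (40, (0.0001), (0.0001))] [ 1.57  1.22 -1.25  2.4   2.25  0.63 -2.74]
pick ra 40 [(25, (0.0), (0.0)), (32, (0.0), (0.0)), (40, (0.0), (0.0))] [ 0.77  0.66 -0.07  2.18 -1.3   0.68  1.04]
pick ra -50 [(25, (0.0), (0.0)), (32, (0.0006), (0.0)), (40, (0.0), (0.0))] [-0.09  0.61  0.2   2.4   2.35  0.51 -1.58]
pick ra -90 [(25, (0.0), (0.0)), (32, (0.0), (0.0)), (40, (0.0), (0.0))] [-0.23  0.68  0.23  2.14  1.07  0.64 -1.03]
pick ra -110 [(25, (0.0), (0.0)), (32, (0.0), (0.0)), (40, (0.0), (0.0001))] [ 0.43  0.82 -0.58  1.98  1.18  1.22  1.84]
pick rb 4 [(25, (0.0098), (0.0014)), (32, (0.0314), (0.0105)), (40, (0.0709), (0.0314))] [-0.35  0.51  0.16  2.4   3.15  0.25 -1.75]
pick rb -
[... 753 characters left out ...]
), (40, (0.0), (0.0))] [-1.01  0.65  0.08  2.19  1.33  0.67 -1.14]
pick sq -60 [(25, (0.0), (0.0)), (32, (0.0), (0.0)), (40, (0.0), (0.0))] [-0.99  0.73  0.08  1.96  0.79  0.9  -1.04]
pick sq -90 [(25, (0.0), (0.0)), (32, (0.0), (0.0)), (40, (0.0), (0.0))] [-1.11  0.85  0.38  1.75  0.24  1.08 -0.95]
pick sq 60 [(25, (0.0), (0.0)), (32, (0.0001), (0.0)), (40, (0.019), (0.0))] [ 0.47  0.88 -0.92  2.39  2.87  0.32 -0.33]
pick sq 90 [(25, (0.0), (0.0)), (32, (0.0), (0.0)), (40, (0.0), (0.0))] [ 0.68  1.14 -1.15  2.19  0.94  0.35  2.17]
pick sq 120 [(25, (0.0), (0.0)), (32, (0.0), (0.0)), (40, (0.0), (0.0002))] [ 0.11  0.78 -0.42  1.96 -0.53  0.77  0.73]
real	1m33.491s
user	1m33.733s
sys	0m0.238s
```

```bash
cat > feas2.py <<'E'
import feas; from feas import *
feas.hi=hi.copy(); feas.hi[4]=.6
np.set_printoptions(precision=2,suppress=True)
for nm,g,azs in [('place sq',(.645,-.15,.1),[4,15,25]),('place r',(.62,.08,.1),[4,15,25,35]),('place r2',(.63,.0,.1),[4,15,25,35]),('pick ra',(.459,-.185,.08),[10,40,70]),('pick rb',(.446,.053,.08),[60,80,100]),('pick sq',(.43,.25,.08),[70,90,110,130])]:
    for az in azs:
        o=[]
        for l in (28,32,36):
            a=ik(g,l,az,n=4);o.append(int(a[0]*1e4))
        print(nm,az,o,a[1])
E
time python3 feas2.py
```

```text
place sq 4 [0, 5, 40] [ 0.38  0.64 -0.12  1.96 -1.31  0.19  0.07]
place sq 15 [0, 0, 4] [ 0.6   0.69 -0.33  1.96 -1.31  0.19  0.34]
place sq 25 [0, 0, 0] [ 0.77  0.75 -0.52  1.94 -0.85  0.19  0.13]
place r 4 [3, 42, 123] [-0.56  0.63  0.45  2.03 -1.31  0.19 -0.5 ]
place r 15 [2, 37, 112] [-0.22  0.59  0.13  2.03 -1.31  0.19 -0.17]
place r 25 [0, 17, 67] [ 0.07  0.6  -0.15  2.03 -1.31  0.19  0.11]
place r 35 [0, 0, 17] [ 0.28  0.65 -0.35  2.04 -1.31  0.19  0.36]
place r2 4 [2, 38, 116] [-0.21  0.6   0.24  2.02 -1.31  0.19 -0.28]
place r2 15 [0, 20, 76] [ 0.12  0.6  -0.08  2.02 -1.31  0.19  0.03]
place r2 25 [0, 2, 26] [ 0.35  0.64 -0.3   2.03 -1.31  0.19  0.29]
place r2 35 [0, 0, 0] [ 0.5   0.69 -0.45  2.03 -1.31  0.19  0.51]
pick ra 10 [17, 52, 101] [ 1.06  0.62 -0.54  2.26 -1.31  0.19  0.57]
pick ra 40 [0, 0, 0] [ 1.1   0.7  -0.51  2.18 -0.9   0.39  0.68]
pick ra 70 [0, 0, 0] [ 0.9   0.73 -0.3   1.97 -0.56  0.78  0.76]
pick rb 60 [0, 0, 0] [ 0.76  0.69 -0.65  2.34 -1.25  0.22  0.96]
pick rb 80 [0, 0, 0] [ 0.51  0.65 -0.35  2.2  -0.87  0.56  0.84]
pick rb 100 [0, 0, 0] [ 0.48  0.7  -0.37  2.07 -0.52  0.73  0.79]
pick sq 70 [0, 10, 29] [ 0.23  0.67 -0.6   2.26 -1.31  0.19  0.74]
pick sq 90 [0, 0, 0] [ 0.35  0.77 -0.72  2.19 -0.58  0.27  0.36]
pick sq 110 [2, 1, 0] [-0.21  0.67 -0.03  2.05 -0.93  0.78  0.91]
pick sq 130 [0, 0, 0] [ 0.31  0.91 -0.78  1.91  0.03  0.79  0.34]
real	1m8.314s
user	1m8.104s
sys	0m0.308s
```

```bash
python3 -m inch '[[0,2,-6,-4],[1,4,-12,-8],[1,6,-18,-12],[2,8,-24,-16],[2,10,-30,-20],[3,12,-36,-24],[3,14,-42,-28],[4,16,-46,-28]]' >/dev/null; python3 st.py; python3 -m inch '[[0,0,-6,0],[0,0,-12,0],[0,0,-18,0],[0,0,-18,0]]' >/dev/null; python3 st.py
```

```text
t 7.9 pos [ 0.469  -0.1498  0.7211] grasp [ 0.4554 -0.1457  0.7338] lean 48.4 leanaz -16.8 xaz -34.7 yaz -114.9 yz -0.157 w 1.002 f [-0.2 -0.6 -0.1] j [ 0.67 -0.37 -0.29  1.66 -0.18  1.   -1.7 ]
t 8.4 pos [ 0.4745 -0.1517  0.5311] grasp [ 0.4612 -0.1477  0.544 ] lean 47.2 leanaz -16.6 xaz -34.2 yaz -115.0 yz -0.155 w 1.001 f [ 0.6 -0.6  0.7] j [ 0.46 -0.37 -0.2   2.08 -0.06  0.6  -1.8 ]
```

```bash
python3 -m inch '[[1,3,-6,0],[2,6,-12,0],[2,8,-18,0],[2,9,-24,0],[2,9,-28,0],[2,9,-30,0]]' >/dev/null; python3 st.py
```

```text
t 9.15 pos [ 0.4809 -0.0599  0.3338] grasp [ 0.4682 -0.056   0.3474] lean 44.6 leanaz -17.3 xaz -33.0 yaz -115.4 yz -0.138 w 0.997 f [-0.7  0.9 -0.5] j [ 0.85 -0.21 -0.89  2.39  0.64  0.19 -2.76]
```

```bash
python3 -m inch '[[0,0,0,10],[0,0,0,20],[0,0,0,30],[0,0,0,30],[0,0,-4,30],[0,0,-8,30]]' >/dev/null; python3 st.py;python3 -m inch '[[0,0,-4,0],[0,0,-8,0],[0,0,-8,0]]' >/dev/null; python3 st.py
```

```text
t 9.9 pos [ 0.4724 -0.0596  0.3004] grasp [ 0.4606 -0.0591  0.3153] lean 38.4 leanaz -2.3 xaz -14.9 yaz -100.1 yz -0.107 w 0.997 f [-0.3  1.3 -0.1] j [ 0.85 -0.12 -0.74  2.38 -0.56  0.21 -1.19]
t 10.28 pos [ 0.468  -0.0694  0.2708] grasp [ 0.4567 -0.0692  0.2861] lean 36.4 leanaz -0.8 xaz -14.9 yaz -100.0 yz -0.118 w 1.001 f [29.5 81.3 -4.6] j [ 1.44 -0.05 -1.27  2.38 -0.77  0.2  -0.91]
```

```bash
python3 - <<'E'
from h import *
f=r.grab_frame('scene');cv2.imwrite('pics/s2.png',f['img'][:,:,::-1])
E
python3 st.py
```

```text
t 10.32 pos [ 0.4669 -0.0783  0.2708] grasp [ 0.4556 -0.0779  0.2861] lean 36.5 leanaz -1.8 xaz -15.9 yaz -101.0 yz -0.117 w 0.999 f [ 0.  -8.  -0.2] j [ 1.45 -0.05 -1.26  2.38 -0.78  0.19 -0.9 ]
```

View pics/s2.png

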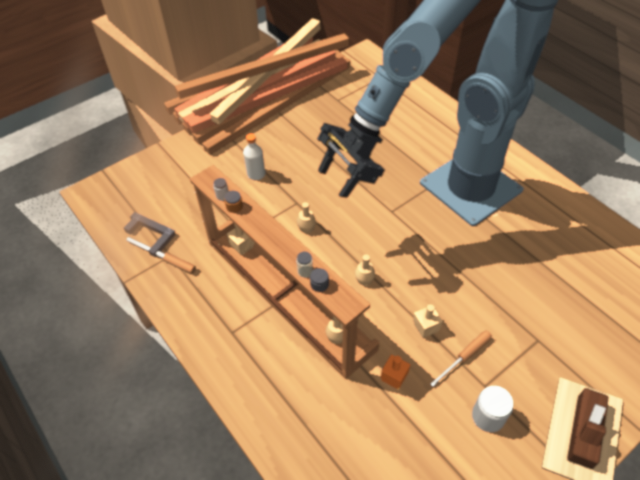

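```bash
python3 -m inch '[[0,-1,2,8],[0,-2,4,16],[0,-3,6,26],[0,-4,8,36],[0,-5,10,46],[0,-6,12,56],[0,-6,14,66],[0,-6,14,76]]' >/dev/null; python3 st.py; python3 -m inch '[[4,-2,2,8],[9,-4,4,14],[15,-6,6,14],[20,-8,6,14],[25,-10,6,14],[28,-12,6,14]]' >/dev/null; python3 st.py
```

```text
t 11.32 pos [ 0.4661 -0.1316  0.4107] grasp [ 0.4631 -0.1423  0.4261] lean 35.7 leanaz 74.5 xaz 61.9 yaz -23.9 yz -0.104 w 1.0 f [ 0.8  0.9 -0.4] j [ 1.23  0.31 -0.82  1.7  -0.4   1.35  0.09]
t 12.07 pos [ 0.7362 -0.2402  0.456 ] grasp [ 0.7355 -0.2513  0.4715] lean 35.7 leanaz 86.3 xaz 75.4 yaz -10.9 yz -0.09 w 1.0 f [-0.8 -0.5 -1.2] j [ 0.62  0.95 -0.57  0.48 -0.17  1.91 -0.03]
```

```bash
python3 -m inch '[[3,-1,1,0],[6,-2,2,0],[6,-2,2,0]]' >/dev/null; python3 st.py; python3 -m inch '[[3,-1,2,0],[6,-2,4,0],[6,-2,4,0]]' >/dev/null; python3 st.py
```

```text
t 12.45 pos [ 0.7666 -0.238   0.4557] grasp [ 0.7651 -0.2489  0.4712] lean 35.4 leanaz 82.1 xaz 75.4 yaz -12.4 yz -0.055 w 0.999 f [0.3 0.  0.1] j [ 0.56  0.99 -0.49  0.37 -0.22  1.91 -0.04]
t 12.82 pos [ 0.7907 -0.2327  0.4699] grasp [ 0.7883 -0.2434  0.4854] lean 35.4 leanaz 77.0 xaz 75.4 yaz -14.1 yz -0.013 w 0.999 f [-0.6  0.4 -0. ] j [ 0.52  1.01 -0.41  0.28 -0.29  1.91 -0.06]
```

```bash
python3 -m inch '[[-4,1,0,10],[-9,3,0,20],[-14,5,0,30],[-19,6,0,40],[-19,6,0,50],[-19,6,0,60],[-19,6,0,70],[-19,6,0,80]]' >/dev/null; python3 st.py; python3 -m inch '[[3,-1,0,4],[6,-2,0,4],[6,-2,0,4]]' >/dev/null; python3 st.py
```

```text
t 13.82 pos [ 0.5873 -0.2028  0.4705] grasp [ 0.5911 -0.2103  0.4875] lean 26.5 leanaz 116.8 xaz 132.0 yaz 39.1 yz 0.105 w 1.0 f [ 2.  -2.1 -4. ] j [ 0.57  0.62 -0.33  0.95 -0.16  1.91  0.95]
t 14.2 pos [ 0.6423 -0.2079  0.5129] grasp [ 0.6433 -0.2158  0.5301] lean 24.8 leanaz 97.4 xaz 137.5 yaz 42.2 yz 0.255 w 0.998 f [-0.6 -0.3 -0.5] j [ 0.43  0.64 -0.02  0.8  -0.38  1.91  1.1 ]
```

```bash
python3 -m inch '[[-4,3,-2,-10],[-8,7,-4,-20],[-12,12,-5,-30],[-15,17,-5,-40],[-15,22,-5,-50],[-14,27,-5,-60],[-13,32,-5,-70],[-12,37,-5,-80]]' >/dev/null; python3 st.py; python3 -m inch '[[0,4,0,-10],[1,8,0,-20],[2,10,2,-30],[2,10,4,-40],[2,10,6,-50],[2,10,8,-60],[2,10,8,-67],[2,10,8,-67]]' >/dev/null; python3 st.py
```

```text
t 15.2 pos [0.515  0.1241 0.4598] grasp [0.508  0.1206 0.4771] lean 24.2 leanaz 26.7 xaz 66.9 yaz -28.2 yz 0.25 w 1.0 f [ 0.8 -0.8  0.1] j [ 0.09 -0.06 -0.34  1.84 -0.13  0.95 -0.65]
t 16.2 pos [0.5354 0.2234 0.5394] grasp [0.5295 0.2283 0.5567] lean 24.2 leanaz -39.9 xaz -0.1 yaz -95.2 yz 0.247 w 1.0 f [-0.6  0.2 -0.7] j [-0.26  0.21 -0.55  1.4   0.53  1.54 -2.43]
```

```bash
python3 -m inch '[[0,2,6,0],[0,4,12,-4],[0,6,17,-8],[0,8,21,-8],[0,8,21,-8]]' >/dev/null; python3 st.py; python3 -m inch '[[0,1,4,0],[0,2,8,0],[0,2,8,0]]' >/dev/null; python3 st.py
```

```text
t 16.82 pos [0.5564 0.265  0.6566] grasp [0.5524 0.271  0.6742] lean 22.1 leanaz -56.7 xaz -7.8 yaz -102.2 yz 0.274 w 0.997 f [ 1.9 -0.3 -1. ] j [-0.88  0.38  0.29  0.87  0.29  1.9  -2.26]
t 17.2 pos [0.5223 0.3558 0.6821] grasp [0.5176 0.3599 0.7   ] lean 19.4 leanaz -40.9 xaz 2.3 yaz -91.0 yz 0.22 w 1.0 f [ 2.1  0.6 -1.7] j [-1.31  0.54  1.12  0.78 -0.21  1.91 -1.95]
```

```bash
python3 -m inch '[[2,-2,5,-4],[4,-3,10,-8],[6,-3,15,-8],[6,-3,18,-8]]' >/dev/null; python3 st.py; python3 -m inch '[[0,0,5,0],[1,0,10,0],[1,0,10,0]]' >/dev/null; python3 st.py
```

```text
t 17.7 pos [0.4831 0.3824 0.7196] grasp [0.4782 0.3838 0.7379] lean 15.6 leanaz -15.7 xaz 10.1 yaz -81.6 yz 0.114 w 1.001 f [ 3.4  3.3 -2.3] j [-1.26  0.4   0.8   0.75 -0.09  1.91 -1.98]
t 18.07 pos [0.396  0.4599 0.7785] grasp [0.3894 0.4588 0.7962] lean 20.8 leanaz 9.1 xaz 19.6 yaz -71.7 yz 0.061 w 1.002 f [ 2.6 -1.4 -0.8] j [-1.58  0.41  1.11  0.68 -0.24  1.91 -1.93]
```

```bash
python3 -m inch '[[1,0,4,0],[3,-1,8,4],[3,-1,8,4]]' >/dev/null; python3 st.py
```

```text
t 18.45 pos [0.4036 0.4204 0.8679] grasp [0.3946 0.4174 0.8844] lean 29.9 leanaz 18.2 xaz 23.0 yaz -68.2 yz 0.036 w 0.998 f [ 0.   1.  -0.1] j [-1.29  0.26  0.42  0.55  0.19  1.91 -1.99]
```

```bash
cat > sil.py <<'E'
from h import *
from scipy.optimize import minimize
a=np.linspace(0,2*np.pi,24,endpoint=False)
def cyl(r,z0,z1): return np.vstack([np.c_[r*np.cos(a),r*np.sin(a),np.full(24,z)] for z in(z0,z1)])
def box(x0,x1,y0,y1,z0,z1): return np.array([[x,y,z] for x in(x0,x1) for y in(y0,y1) for z in(z0,z1)])
ten=cyl(.009,.055,.097)
body=np.vstack([cyl(.021,0,0),cyl(.026,.02,.035),cyl(.018,.055,.055)])
ROUND=[body,ten]
SQ=[box(-.022,.022,-.022,.022,0,.014),box(-.025,.025,-.025,.025,.014,.055),ten]
SHELF=[box(-.055,.055,-.27,.27,0,.02),box(-.055,.055,-.27,-.255,0,.045),box(-.055,.055,.255,.27,0,.045),box(-.01,.06,-.27,.27,.25,.265),box(.025,.055,-.27,-.255,0,.25),box(.025,.055,.255,.27,0,.25),box(.045,.055,-.27,.27,0,.034)]
S=8
def proj(f,P):
    T=f['cam_to_world'];c=(P-T[:3,3])@T[:3,:3];u=c@f['K'].T;return u[:,:2]/u[:,2:]
def render(f,model,x,y,yaw,z,win):
    u0,v0,u1,v1=win;im=np.zeros(((v1-v0),(u1-u0)),np.float32)
    c,s=np.cos(yaw),np.sin(yaw);Rm=np.array([[c,-s,0],[s,c,0],[0,0,1]])
    k=4;big=np.zeros(((v1-v0)*k,(u1-u0)*k),np.uint8)
    for m in model:
        p=proj(f,m@Rm.T+[x,y,z]);h=cv2.convexHull(((p-[u0,v0]+.5)*k*16-8).astype(np.int32))
        cv2.fillConvexPoly(big,h,1,shift=4)
    return cv2.resize(big.astype(np.float32),(u1-u0,v1-v0),interpolation=cv2.INTER_AREA)
def fit(views,model,x0,z=0,yawfree=False,scale=.012,yaws=(0,)):
    def cost(v):
        e=0
        for f,m in views:
            ys,xs=np.where(m);w=(max(xs.min()-12,0),max(ys.min()-12,0),min(xs.max()+13,640),min(ys.max()+13,480))
            R_=render(f,model,v[0],v[1],v[2] if yawfree else 0,z,w);M=m[w[1]:w[3],w[0]:w[2]].astype(np.float32)
            e+=np.abs(R_-M).sum()/M.sum()
        return e
    b=None
    for y in yaws:
        st=np.array([x0[0],x0[1]]+([y] if yawfree else []));n=len(st)
        sim=np.vstack([st]+[st+np.eye(n)[i]*([scale,scale,.3][i]) for i in range(n)])
        t=minimize(cost,st,method='Nelder-Mead',options=dict(initial_simplex=sim,xatol=2e-4,fatol=1e-4))
        if b is None or t.fun<b.fun:b=t
    return b.x,b.fun
def look(cams=('scene','top')): return {c:r.grab_frame(c) for c in cams}
def masks(F,name,xyz,tol=.05):
    out=[]
    for c,f in F.items():
        for d in r.trace(c,name):
            p=onz(f,d['at'],xyz[2]+.03)
            if np.linalg.norm(p[:2]-xyz[:2])<tol and d['score']>.3: out.append((f,d['pixels'],c,d['score']));break
    return out
E
cat > m1.py <<'E'
from sil import *
np.set_printoptions(precision=4,suppress=True)
F=look()
for n,cl,x0,z,M in [('ra','round_a',(.463,-.185),0,ROUND),('rb','round_b',(.446,.055),0,ROUND),('sq','square_a',(.43,.252),0,SQ),('rset','round_set',(.621,.146),.02,ROUND),('sset','square_set',(.647,-.222),.02,SQ),('shelf','shelf',(.645,-.037),0,SHELF)]:
    ms=masks(F,cl,np.array([*x0,z]),.05 if n!='shelf' else .2)
    for sub in [ms]+([[m] for m in ms] if len(ms)>1 else []):
        if not sub: print(n,'none');continue
        print(n,[(m[2],round(m[3],2),int(m[1].sum())) for m in sub],*fit([m[:2] for m in sub],M,x0,z,n in('sq','shelf'),yaws=(-.5,0,.5,1) if n=='sq' else (.07,)))
for c in F: cv2.imwrite(f'pics/m_{c}.png',F[c]['img'][:,:,::-1])
E
python3 m1.py
```

```text
ra [('scene', 0.89, 385), ('top', 0.52, 194)] [ 0.4681 -0.1819] 0.19829712808132172
ra [('scene', 0.89, 385)] [ 0.468  -0.1815] 0.08214285969734192
ra [('top', 0.52, 194)] [ 0.4693 -0.1822] 0.10534793883562088
rb [('scene', 0.58, 428), ('top', 0.64, 214)] [0.4562 0.0513] 0.18341121077537537
rb [('scene', 0.58, 428)] [0.4542 0.0494] 0.09637850522994995
rb [('top', 0.64, 214)] [0.4564 0.0517] 0.05607476457953453
sq [('scene', 0.58, 641), ('top', 0.64, 273)] [ 0.4345  0.2559 -0.2637] 0.16086572408676147
sq [('scene', 0.58, 641)] [ 0.4344  0.2562 -0.2987] 0.07819812744855881
sq [('top', 0.64, 273)] [ 0.4348  0.2557 -0.245 ] 0.07760988920927048
rset [('scene', 0.52, 325), ('top', 0.45, 222)] [0.6271 0.1435] 0.6459060907363892
rset [('scene', 0.52, 325)] [0.628  0.1413] 0.5138461589813232
rset [('top', 0.45, 222)] [0.6268 0.145 ] 0.11824323982000351
sset [('scene', 0.61, 528), ('top', 0.82, 189)] [ 0.6543 -0.2249] 0.8185294270515442
sset [('scene', 0.61, 528)] [ 0.656  -0.2237] 0.22644412517547607
sset [('top', 0.82, 189)] [ 0.6511 -0.2273] 0.5810185074806213
shelf [('scene', 0.77, 13869), ('top', 0.64, 8251)] [ 0.6394 -0.0361  0.0676] 0.16225376725196838
shelf [('scene', 0.77, 13869)] [ 0.639  -0.0359  0.0661] 0.07861507683992386
shelf [('top', 0.64, 8251)] [ 0.6396 -0.0352  0.0676] 0.08242940157651901
```

```bash
python3 -m inch '[[0,-2,-6,10],[1,-4,-12,20],[1,-6,-18,30],[2,-8,-24,40],[2,-10,-30,50],[2,-12,-36,60],[3,-14,-42,69],[3,-15,-48,69]]' 1 >/dev/null; python3 st.py; python3 -m inch '[[0,0,0,0]]'>/dev/null;python3 st.py
```

```text
t 20.15 pos [0.4311 0.2889 0.4506] grasp [0.4306 0.2794 0.467 ] lean 29.9 leanaz 87.0 xaz 92.3 yaz 1.0 yz 0.039 w 1.0 f [ 0.8 -0.2 -1.5] j [-1.34 -0.04  0.94  1.86 -0.49  1.12 -0.19]
t 20.27 pos [0.4289 0.2871 0.4468] grasp [0.4285 0.2778 0.4633] lean 29.4 leanaz 87.6 xaz 91.6 yaz 0.6 yz 0.029 w 0.997 f [0.  0.3 1.5] j [-1.34 -0.04  0.94  1.86 -0.48  1.12 -0.2 ]
```

```bash
python3 -m inch '[[0.2,-1,-6,0],[0.4,-2,-12,0],[0.6,-2.2,-18,0],[0.6,-2.2,-24,0],[0.6,-2.2,-30,0],[0.6,-2.2,-34,0],[0.6,-2.2,-34,0]]' >/dev/null; python3 st.py
```

```text
t 21.15 pos [0.4371 0.2704 0.1108] grasp [0.4367 0.2609 0.1272] lean 29.9 leanaz 87.4 xaz 92.0 yaz 0.9 yz 0.035 w 0.999 f [0.1 0.  0.3] j [-0.66  0.53  0.39  2.2  -1.3   0.7   0.83]
```

```bash
python3 -m inch '[[-0.2,-0.5,-2.5,0],[-0.2,-0.5,-4.7,0],[-0.2,-0.5,-4.7,0]]' >/dev/null; python3 st.py; python3 -m inch '[[0,0,0,0],[0,0,0,0],[0,0,0,0],[0,0,0,0]]' 0 25; python3 st.py
```

```text
t 21.52 pos [0.4363 0.2644 0.0651] grasp [0.4358 0.2549 0.0815] lean 30.0 leanaz 87.1 xaz 91.9 yaz 0.7 yz 0.037 w 0.998 f [ 0.6 -0.6  0.3] j [-0.33  0.59 -0.01  2.19 -1.3   0.5   0.9 ]
clock: 22.02
position: [0.4342, 0.2627, 0.064]
tcp_rot: [-0.17, 0.675, 0.692, 0.192]
force: [-0.2, -0.1, -0.1]
width: 0.571
gripper_force: 0.0
t 22.02 pos [0.4342 0.2627 0.064 ] grasp [0.4337 0.2533 0.0804] lean 29.7 leanaz 87.2 xaz 92.1 yaz 0.9 yz 0.037 w 0.571 f [-0.2 -0.1 -0.1] j [-0.33  0.59 -0.    2.2  -1.3   0.5   0.91]
```

```bash
python3 -m inch '[[0,0.2,0,0],[0,0.2,0,0],[0,0.2,0,0],[0,0.2,0,0],[0,0.2,0,0]]' 0 25 >/dev/null; python3 st.py;  python3 -m inch '[[0,0,2,0],[0,0,4,0],[0,0,6,0]]' ; python3 st.py
```

```text
t 22.65 pos [0.4342 0.2642 0.0636] grasp [0.4337 0.2548 0.0801] lean 29.7 leanaz 87.2 xaz 92.0 yaz 0.8 yz 0.036 w 0.196 f [-0.6  0.6 -0.5] j [-0.33  0.59 -0.01  2.2  -1.3   0.49  0.9 ]
clock: 23.02
position: [0.434, 0.2642, 0.1242]
tcp_rot: [-0.17, 0.675, 0.692, 0.192]
force: [1.2, 0.1, -1.1]
width: 0.194
gripper_force: 24.6
t 23.02 pos [0.434  0.2642 0.1242] grasp [0.4335 0.2548 0.1407] lean 29.7 leanaz 87.2 xaz 92.0 yaz 0.9 yz 0.036 w 0.194 f [ 1.2  0.1 -1.1] j [-0.41  0.46  0.09  2.19 -1.12  0.58  0.67]
```

```bash
python3 -m inch '[[1,-3,4,-8],[2,-7,6,-17],[4,-12,6,-26],[6,-18,6,-35],[8,-24,6,-44],[10,-30,6,-53],[11,-36,6,-62],[12,-41,6,-71]]' >/dev/null; python3 -m inch '[[0,0,0,0]]' >/dev/null; python3 st.py
```

```text
t 24.15 pos [ 0.5541 -0.149   0.1838] grasp [ 0.545  -0.1515  0.2003] lean 29.7 leanaz 15.7 xaz 20.8 yaz -70.5 yz 0.038 w 0.194 f [-0.2  1.  -1.1] j [-0.07  0.38  0.51  2.17 -1.22  0.51  0.21]
```

```bash
python3 -m inch '[[0.3,-0.3,-3,0],[0.7,-0.5,-6,0],[0.7,-0.5,-9,0],[0.7,-0.5,-9,0]]' >/dev/null; python3 st.py
```

```text
t 24.65 pos [ 0.5613 -0.1511  0.0952] grasp [ 0.5523 -0.1539  0.1117] lean 29.5 leanaz 17.1 xaz 20.9 yaz -70.0 yz 0.028 w 0.195 f [-0.6 -6.2 -3.2] j [ 0.56  0.55 -0.25  2.15 -1.31  0.19  0.42]
```

Run:
```python
from h import *
f=r.grab_frame('scene');im=f['img'][130:330,150:390,::-1]
cv2.imwrite('pics/c3.png',cv2.resize(im,None,fx=2.5,fy=2.5,interpolation=cv2.INTER_CUBIC))
```

```text
(no output)
```

View pics/c3.png

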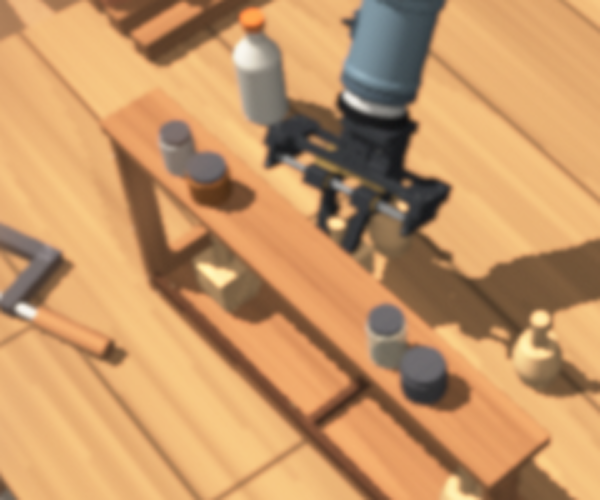

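```bash
python3 -m inch '[[2,0.1,0,0],[4,0.1,0,0],[6,0.2,0,0],[7.5,0.3,0,0],[8.5,0.3,0,0],[9.4,0.3,0,0],[9.4,0.3,0,0]]'; python3 st.py
```

```text
clock: 25.58
position: [0.6566, -0.1489, 0.0965]
tcp_rot: [-0.029, 0.951, 0.172, 0.253]
force: [0.1, 0.1, -0.6]
width: 0.195
gripper_force: 24.6
t 25.57 pos [ 0.6566 -0.1489  0.0965] grasp [ 0.6476 -0.1516  0.113 ] lean 29.5 leanaz 16.7 xaz 21.1 yaz -70.0 yz 0.033 w 0.195 f [ 0.1  0.1 -0.6] j [ 0.3   0.63 -0.01  1.94 -1.13  0.3   0.13]
```

```bash
python3 -m inch '[[0,0,-0.6,0],[0,0,-1.2,0],[0,0,-1.2,0]]'; python3 -m inch '[[0,0,0,0],[0,0,0,0],[0,0,0,0],[0,0,0,0]]' 0.5 >/dev/null; python3 st.py; python3 -m inch '[[-1.5,-0.5,0,0],[-3.5,-1.2,0,0],[-6,-2,1,0],[-10,-2,3,0],[-14,-1,7,0],[-14,0,11,0]]' >/dev/null; python3 st.py; sed -i "s/^for n,cl.*/for n,cl,x0,z,M in [('ra','round_a',(.463,-.185),0,ROUND),('rb','round_b',(.446,.055),0,ROUND),('sq','square_a',(.647,-.151),.02,SQ),('sset','square_set',(.647,-.222),.02,SQ)]:/" m1.py; python3 m1.py
```

```text
clock: 25.95
position: [0.6556, -0.1493, 0.0837]
tcp_rot: [-0.029, 0.952, 0.171, 0.253]
force: [-0.5, -0.8, -1.4]
width: 0.194
gripper_force: 24.8
t 26.45 pos [ 0.6563 -0.1492  0.0845] grasp [ 0.6474 -0.1519  0.101 ] lean 29.5 leanaz 16.7 xaz 21.0 yaz -70.0 yz 0.033 w 0.5 f [-0.  -0.3 -0.5] j [ 0.32  0.65 -0.04  1.94 -1.16  0.27  0.17]
t 27.2 pos [ 0.5128 -0.1496  0.1944] grasp [ 0.5039 -0.1522  0.211 ] lean 29.4 leanaz 16.7 xaz 20.7 yaz -70.2 yz 0.03 w 0.501 f [0.6 0.1 0.4] j [ 0.35  0.27  0.04  2.22 -0.96  0.4   0.02]
ra [('scene', 0.72, 382)] [ 0.4677 -0.1828] 0.09522251039743423
rb [('scene', 0.72, 397), ('top', 0.76, 193)] [0.4568 0.0513] 0.21573230624198914
rb [('scene', 0.72, 397)] [0.4574 0.0507] 0.12342569231987
rb [('top', 0.76, 193)] [0.4568 0.0518] 0.08516839146614075
sq [('scene', 0.91, 526), ('top', 0.6, 228)] [ 0.6493 -0.1522  0.0051] 0.5215264558792114
sq [('scene', 0.91, 526)] [ 0.6524 -0.1511  1.4445] 0.20686787366867065
sq [('top', 0.6, 228)] [ 0.6427 -0.1524 -0.0013] 0.27521929144859314
sset [('scene', 0.73, 406), ('top', 0.55, 226)] [ 0.6543 -0.2251] 0.8616275787353516
sset [('scene', 0.73, 406)] [ 0.6529 -0.2277] 0.509544312953949
sset [('top', 0.55, 226)] [ 0.6478 -0.2241] 0.34430310130119324
```

```bash
python3 -m inch '[[-1.5,-1,0,10],[-3,-2,-1,20],[-3.9,-2.6,-4,30],[-3.9,-2.6,-7,30],[-3.9,-2.6,-9,30],[-3.9,-2.6,-9,30]]' >/dev/null; python3 st.py
```

```text
t 28.45 pos [ 0.4762 -0.1748  0.1028] grasp [ 0.4698 -0.1816  0.1193] lean 29.5 leanaz 47.0 xaz 50.9 yaz -40.1 yz 0.029 w 0.497 f [ 0.2 -0.  -0.5] j [ 0.62  0.54 -0.05  2.11 -0.94  0.61  0.7 ]
```

```bash
python3 -m inch '[[-0.2,0,-2,0],[-0.2,0,-3.9,0],[-0.2,0,-3.9,0]]'  >/dev/null; python3 st.py; python3 -m inch '[[0,0,0,0],[0,0,0,0],[0,0,0,0],[0,0,0,0]]' 0 25 >/dev/null; python3 st.py
```

```text
t 28.82 pos [ 0.475  -0.1751  0.0652] grasp [ 0.4686 -0.1819  0.0817] lean 29.5 leanaz 46.8 xaz 51.0 yaz -40.0 yz 0.031 w 0.503 f [ 0.4 -0.3  0.2] j [ 0.66  0.61 -0.09  2.12 -1.01  0.55  0.8 ]
t 29.32 pos [ 0.4755 -0.1753  0.0658] grasp [ 0.469  -0.1821  0.0823] lean 29.5 leanaz 46.6 xaz 51.1 yaz -40.0 yz 0.033 w 0.194 f [-0.6 -0.4  2.2] j [ 0.66  0.61 -0.09  2.12 -1.01  0.55  0.81]
```

```bash
cat > f3.py <<'E'
import feas; from feas import *
feas.hi=hi.copy(); feas.hi[4]=.6
for g in [(.542,.066,.2),(.542,.066,.112),(.575,.068,.112),(.60,.07,.112),(.632,.072,.102)]:
    print(g,[(az,int(ik(g,29.5,az,n=3)[0]*1e4)) for az in (20,28,36,44,52)])
E
python3 f3.py
```

```text
(0.542, 0.066, 0.2) [(20, 0), (28, 0), (36, 0), (44, 0), (52, 15)]
(0.542, 0.066, 0.112) [(20, 30), (28, 13), (36, 1), (44, 0), (52, 0)]
(0.575, 0.068, 0.112) [(20, 14), (28, 3), (36, 0), (44, 0), (52, 0)]
(0.6, 0.07, 0.112) [(20, 6), (28, 0), (36, 0), (44, 0), (52, 37)]
(0.632, 0.072, 0.102) [(20, 2), (28, 0), (36, 0), (44, 0), (52, 0)]
```

```bash
python3 -m inch '[[0,0,4,0],[1,2,8,-2],[2,6,12,-4],[3,10,12,-6],[4,15,12,-6],[5.5,20,12,-6],[7.1,24.8,12,-6],[7.1,24.8,12,-6]]' >/dev/null; python3 st.py
```

```text
t 30.32 pos [0.5461 0.0779 0.1857] grasp [0.539  0.0717 0.2023] lean 29.6 leanaz 41.3 xaz 45.5 yaz -45.5 yz 0.032 w 0.191 f [ 0.2 -0.1 -0.6] j [ 0.05  0.32 -0.11  2.18 -0.9   0.36 -0.02]
```

```bash
python3 -m inch '[[0,-0.2,-3,0],[0,-0.4,-6,0],[0,-0.5,-9,0],[0,-0.5,-9,0]]' >/dev/null; python3 st.py
```

```text
t 30.82 pos [0.5466 0.065  0.0968] grasp [0.5396 0.0589 0.1134] lean 29.1 leanaz 41.4 xaz 44.7 yaz -46.1 yz 0.025 w 0.197 f [ 0.3 -0.5 -0.3] j [ 0.24  0.52 -0.3   2.2  -1.31  0.19  0.47]
```

```bash
python3 -m inch '[[2,0.3,0,0],[4,0.6,0,-4],[6,0.8,0,-8],[7.5,1,0,-11],[8.5,1.1,0,-13],[9.2,1.1,0,-15],[9.2,1.1,0,-15]]'; python3 st.py
```

```text
clock: 31.7
position: [0.6426, 0.0774, 0.103]
tcp_rot: [-0.051, 0.936, 0.246, 0.246]
force: [-0.1, -0.0, -0.6]
width: 0.194
gripper_force: 24.6
t 31.7 pos [0.6426 0.0774 0.103 ] grasp [0.6344 0.0732 0.1196] lean 29.1 leanaz 26.5 xaz 29.9 yaz -60.9 yz 0.025 w 0.194 f [-0.1 -0.  -0.6] j [-0.12  0.57  0.03  2.04 -1.31  0.19  0.09]
```

```bash
python3 -m inch '[[-0.2,-0.1,-0.8,0],[-0.2,-0.1,-1.6,0],[-0.2,-0.1,-1.6,0]]'; python3 st.py
```

```text
clock: 32.08
position: [0.6428, 0.0742, 0.0896]
tcp_rot: [-0.053, 0.937, 0.248, 0.239]
force: [0.6, -0.5, -1.0]
width: 0.198
gripper_force: 24.6
t 32.08 pos [0.6428 0.0742 0.0896] grasp [0.6348 0.07   0.1063] lean 28.3 leanaz 27.3 xaz 29.9 yaz -60.7 yz 0.019 w 0.198 f [ 0.6 -0.5 -1. ] j [-0.11  0.59  0.02  2.03 -1.31  0.19  0.11]
```

```bash
python3 -m inch '[[-0.2,0,-0.4,0],[-0.2,0,-0.4,0]]'; python3 st.py; python3 -m inch '[[0,0,0,0],[0,0,0,0],[0,0,0,0],[0,0,0,0]]' 0.5 >/dev/null; python3 st.py
```

```text
clock: 32.33
position: [0.6418, 0.0743, 0.0876]
tcp_rot: [-0.053, 0.938, 0.248, 0.238]
force: [-0.2, 0.4, -1.1]
width: 0.193
gripper_force: 24.6
t 32.33 pos [0.6418 0.0743 0.0876] grasp [0.6339 0.0702 0.1043] lean 28.2 leanaz 27.5 xaz 30.0 yaz -60.6 yz 0.018 w 0.193 f [-0.2  0.4 -1.1] j [-0.1   0.6   0.01  2.03 -1.31  0.19  0.11]
t 32.83 pos [0.6421 0.0744 0.0879] grasp [0.6341 0.0703 0.1046] lean 28.2 leanaz 27.4 xaz 30.0 yaz -60.6 yz 0.019 w 0.499 f [-0.5  0.3  1.1] j [-0.11  0.6   0.01  2.03 -1.31  0.19  0.11]
```

```bash
python3 -m inch '[[-1.5,-0.7,0.3,0],[-3.5,-1.6,1,0],[-6,-2,2.5,5],[-9,-2,5,12],[-10,-2,9,20],[-10,-2,11,28]]' >/dev/null; python3 st.py; python3 m1.py | grep -v sset
python3 - <<'E'
from h import *
f=r.grab_frame('scene');im=f['img'][180:380,180:420,::-1]
cv2.imwrite('pics/c4.png',cv2.resize(im,None,fx=3,fy=3,interpolation=cv2.INTER_CUBIC))
E
```

```text
t 33.58 pos [0.5406 0.0534 0.1997] grasp [0.5355 0.046  0.2165] lean 28.2 leanaz 55.5 xaz 58.2 yaz -32.4 yz 0.02 w 0.502 f [ 1.1  0.7 -1.3] j [-0.04  0.33  0.13  2.1  -0.86  0.63  0.2 ]
ra none
rb [('scene', 0.96, 444)] [0.4561 0.0506] 0.07671733945608139
sq [('scene', 0.94, 530), ('top', 0.63, 219)] [ 0.6493 -0.1522  0.0068] 0.5583661794662476
sq [('scene', 0.94, 530)] [ 0.651  -0.1508  1.5721] 0.20306603610515594
sq [('top', 0.63, 219)] [ 0.6409 -0.1523  1.5732] 0.32819634675979614
```

View pics/c4.png

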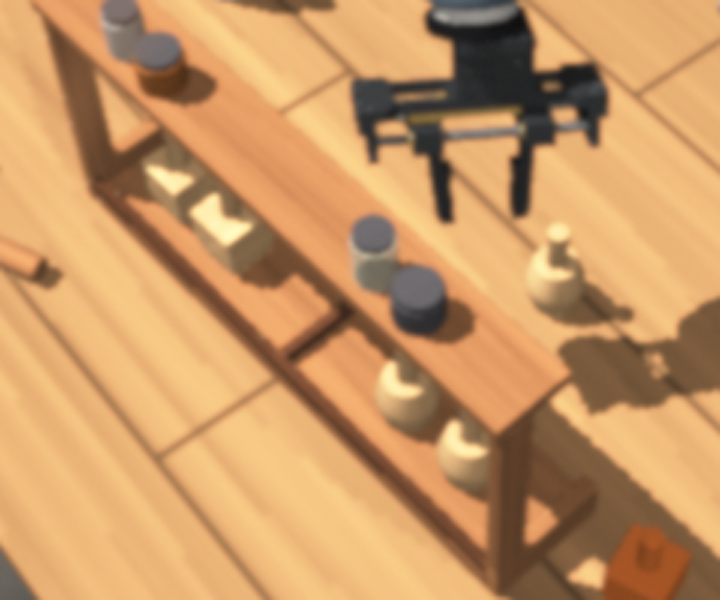

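```bash
python3 -m inch '[[-3,0.2,0,6],[-6,0.4,0,12],[-8.1,0.6,-2,17],[-8.1,0.6,-6,17],[-8.1,0.6,-9.5,17],[-8.1,0.6,-9.5,17]]' >/dev/null; python3 st.py
```

```text
t 34.88 pos [0.4593 0.0606 0.101 ] grasp [0.4567 0.052  0.1177] lean 28.2 leanaz 73.0 xaz 74.8 yaz -15.6 yz 0.013 w 0.499 f [-0.3 -0.   0.5] j [ 0.11  0.48 -0.    2.23 -1.01  0.57  0.74]
```

```bash
python3 -m inch '[[0,-0.1,-2,0],[0,-0.1,-3.7,0],[0,-0.1,-3.7,0]]'  >/dev/null; python3 st.py; python3 -m inch '[[0,0,0,0],[0,0,0,0],[0,0,0,0],[0,0,0,0]]' 0 25 >/dev/null; python3 st.py
```

```text
t 35.25 pos [0.4612 0.0594 0.0663] grasp [0.4585 0.0509 0.083 ] lean 28.2 leanaz 72.5 xaz 75.0 yaz -15.6 yz 0.018 w 0.501 f [0.6 0.8 1.2] j [ 0.15  0.56 -0.06  2.23 -1.11  0.51  0.86]
t 35.75 pos [0.4613 0.0594 0.0661] grasp [0.4585 0.0509 0.0828] lean 28.2 leanaz 72.4 xaz 75.0 yaz -15.6 yz 0.019 w 0.195 f [-0.   1.   1.9] j [ 0.15  0.56 -0.06  2.23 -1.11  0.51  0.86]
```

```bash
python3 -m inch '[[0,0,4,0],[1,-1,8,-7],[3,-2,12,-14],[5,-3,12,-22],[7,-4.5,12,-30],[9.3,-6,12,-36],[9.3,-6,12,-36]]' >/dev/null; python3 st.py
```

```text
t 36.62 pos [ 0.5545 -0.0007  0.1858] grasp [ 0.5472 -0.006   0.2026] lean 28.2 leanaz 36.4 xaz 39.1 yaz -51.5 yz 0.019 w 0.197 f [ 0.1 -0.3  0.2] j [-0.05  0.33  0.19  2.16 -0.98  0.48  0.07]
```

```bash
python3 -m inch '[[0,0.1,-3,0],[0,0.2,-6,0],[0,0.2,-8.8,0],[0,0.2,-8.8,0]]' >/dev/null; python3 st.py
```

```text
t 37.12 pos [0.5519 0.0017 0.0961] grasp [ 0.5448 -0.0037  0.1129] lean 28.1 leanaz 37.0 xaz 38.9 yaz -51.5 yz 0.014 w 0.197 f [0.8 0.4 0.4] j [ 0.19  0.51 -0.1   2.19 -1.3   0.29  0.46]
```

```bash
python3 -m inch '[[2,0.2,0,-2],[4,0.4,0,-4],[6,0.4,0,-7],[7.5,0.4,0,-10],[8.5,0.4,0,-12],[9.2,0.4,0,-13],[9.2,0.4,0,-13]]'; python3 st.py
```

```text
clock: 38.0
position: [0.6465, 0.006, 0.0987]
tcp_rot: [-0.045, 0.945, 0.216, 0.24]
force: [0.9, 0.5, -0.1]
width: 0.194
gripper_force: 24.4
t 38.0 pos [0.6465 0.006  0.0987] grasp [0.6382 0.0024 0.1154] lean 28.3 leanaz 23.5 xaz 26.1 yaz -64.5 yz 0.019 w 0.194 f [ 0.9  0.5 -0.1] j [-0.04  0.58  0.07  2.03 -1.26  0.25  0.09]
```

```bash
python3 -m inch '[[-0.2,0,-0.6,0],[-0.2,0,-1.1,0],[-0.2,0,-1.1,0]]'; python3 st.py
```

```text
clock: 38.38
position: [0.6438, 0.0051, 0.0866]
tcp_rot: [-0.045, 0.946, 0.215, 0.239]
force: [-0.8, 0.2, -1.4]
width: 0.199
gripper_force: 24.4
t 38.38 pos [0.6438 0.0051 0.0866] grasp [0.6355 0.0015 0.1033] lean 28.2 leanaz 23.5 xaz 25.9 yaz -64.6 yz 0.018 w 0.199 f [-0.8  0.2 -1.4] j [ 0.03  0.6  -0.    2.03 -1.28  0.21  0.13]
```

```bash
python3 -m inch '[[0,0,0,0],[0,0,0,0],[0,0,0,0],[0,0,0,0]]' 0.5 >/dev/null; python3 st.py; python3 -m inch '[[-1.5,-0.6,0.3,0],[-3.5,-1.4,1,0],[-6,-2,2.5,5],[-9,-3,5,12],[-12,-5,10,20],[-14,-8,15,28]]' >/dev/null; python3 -m inch '[[-2,-4,6,8],[-4,-8,12,14],[-5,-12,16,14]]' > /dev/null; python3 st.py
python3 - <<'E'
from sil import *
np.set_printoptions(precision=3,suppress=True)
F=look();T=[]
for c,f in F.items():
    for cl in('round_a','square_a'):
        for d in r.place_of(c,cl):
            p=onz(f,d['at'],.02);q=p[:2]-[.6394,-.0361]
            print(c,cl,round(d['score'],2),'local',q[0]+.067*q[1],q[1]-.067*q[0])
a=F['scene']['img'][180:380,180:420,::-1];b=F['top']['img'][170:270,220:460,::-1]
z=lambda m:cv2.resize(m,None,fx=2.5,fy=2.5,interpolation=cv2.INTER_CUBIC)
cv2.imwrite('pics/c5.png',np.vstack([z(a)[:350],z(b)]))
E
```

```text
t 38.88 pos [0.6441 0.0054 0.0869] grasp [0.6359 0.0019 0.1036] lean 28.2 leanaz 23.4 xaz 26.0 yaz -64.6 yz 0.019 w 0.504 f [ 0.1 -0.4 -0.5] j [ 0.03  0.6  -0.    2.03 -1.28  0.21  0.13]
t 40.0 pos [ 0.4575 -0.1832  0.3848] grasp [ 0.4537 -0.1913  0.4015] lean 28.2 leanaz 65.4 xaz 68.1 yaz -22.5 yz 0.019 w 0.498 f [1.5 0.  0.1] j [ 0.36  0.19  0.28  1.79 -0.55  1.33  0.43]
scene round_a 0.59 local -0.005711178244068452 0.09696152895545321
scene square_a 0.73 local -0.0006937840332833798 -0.11404741017633965
scene square_a 0.73 local -0.0251784349328285 0.3456755459060959
top round_a 0.53 local 0.003867013764368708 0.10166042030291508
top round_a 0.45 local -0.009012695308420597 0.03552742578315446
top square_a 0.78 local 1.4835968284750492e-05 -0.12097547980287449
top square_a 0.76 local -0.03582411116537497 0.34222448452532667
```

View pics/c5.png

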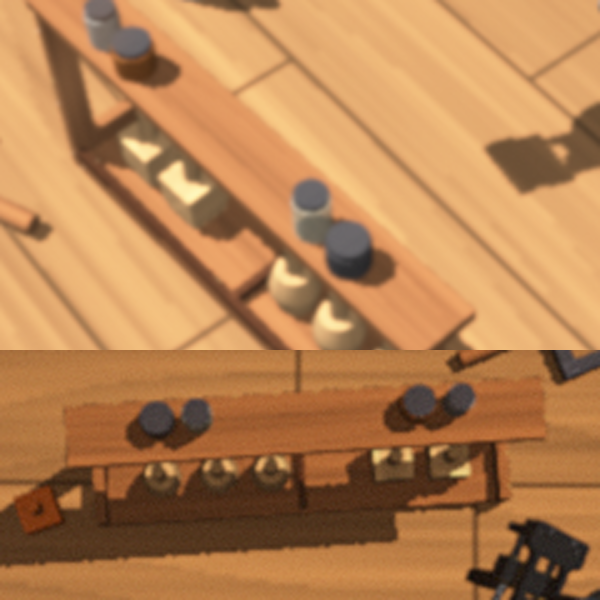

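```bash
python3 -c "
from bench import r
print(r.close_job())"
```

```text
the job is handed in; nothing more can be done
None
```

I placed all three loose feet upright on the low board, in line with their own rows and about 7 cm apart, and handed the job in at about 40 s. The last pictures show all five feet standing in line and the square foot parallel to the shelf; no verdict was returned.

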